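# Swing a chromatography column upright in the grip and stand it behind the gate

## Robot

A 7-joint arm with a two-finger parallel gripper is mounted at the origin on a cart in front of the work surface, level with it; the furniture and walls round the work are solid. World frame = base frame: x ahead of the robot, y to its left, z up, the work surface at z = 0. Lengths are in m, angles in rad, forces in N, time in s.
With the tool pointing down it reaches from about 0.4 to 0.925 m from the base axis. Payload 4.1 kg.
Tool frame: the origin (TCP) lies between the finger pads, 19 mm behind the fingertips; this is the grasp point; z points along the fingers, y is the line along which they close (so a half turn about z gives the same grasp; the last joint's range is limited). The gripper opens to 85 mm and grips with 20 to 120 N. Pads are 22 mm wide; open, the fingers measure 114 mm over their backs; the gripper's body (76 mm by 85 mm) begins 54 mm behind the grasp point. The pads swing forward as they close: fully open they stand 13 mm farther back than shut.
Start: joints at [-1.357, 0.398, 0.045, 1.537, -0.019, 1.207, -0.051], TCP at [0.2, 0.618, 0.25] pointing down, gripper open.
Joint ranges: [-2.82, 2.82], [-0.49, 2.23], [-1.37, 1.46], [0, 2.46], [-1.36, 4.5], [0.23, 2], [-2.94, 2.94]. Speed limits (rad/s): [2.57, 2.57, 3.14, 3.14, 3.14, 3.14, 3.14].

## Interface

Orientations are given as a rotation vector (axis times angle).
In Python, from workcell import env gives the robot as it stands.
- The arm moves only by the tool drive_effector, called after "Emit:" as name(argument=value, ...) on one line, values as JSON. Schema: {"type":"object","properties":{"increments":{"type":"string"},"clamp_n":{"type":"number"},"only":{"type":"string"},"quiet":{"type":"boolean"},"lines":{"type":"string"}},"required":["increments"],"additionalProperties":false}. increments is a string of 1 to 12 rows, parted by a bar, with the numbers parted by commas; each row has 7 numbers: a rotation vector rx, ry, rz in rad, then dx, dy, dz in m, then the finger opening in m; each row shifts and turns the commanded pose from where the row before left it, along the tool's axes as they then stand; what a row does not reach is not made up. A row lasts 1/10 s, in which the tool goes at most 0.05 m and 0.15 rad, less where a joint would pass 70% of its speed; a pose out of reach is approached as far as the arm can. The fingers move at their own pace and stop on an object; clamp_n is the grip in N (left out, the last holds). Time passes only in rows, so rows that do not move let the fingers close. The tool returns the time, the measured TCP pose, the force, the opening and the grip force at its end. only (a regular expression) keeps the lines of the reply that match it, lines (a string "A,B") keeps lines A to B, and quiet returns only ok. Input that does not fit is refused with a message, and nothing moves.
- env.sense(): the state, without advancing time (a new reading comes with each control period).
- env.get_image(name): name is "side" or "top" or "wrist"; returns the picture (420x560x3 uint8, blue, green, red); there is no depth.
- env.camera_params(name): a dict with "vfov" (degrees; the focal length in pixels is half the picture's height over the tangent of half this angle, whatever the lens; pixels are square), "cx", "cy" (the principal point, pixels), "camera_from_world" (4x4, takes a point from world to camera coordinates). Camera axes: x right, y up, looking along -z (the intrinsics and any distortion apply to the point x, -y, -z); pixel columns grow to the right and rows downward; lengths in m; the calibration is good to about 2 mm. A picture is of the moment at which its call begins: read the wrist's pose just before it. camera_params takes no time and is no camera call; for the wrist camera it gives the pose at the moment of the call.
- env.hand_in(): hands the job in; it is judged then, once.
The state is a dict: "time_s": time; "q": joint angles; "qvel": joint speeds; "tau": joint torques, N m; "position": TCP position; "orientation": TCP orientation; "wrist_force": force on the tool from outside, world axes, zero at the start; "moment": the same for the moment, N m; "grip_width": finger opening in m; "grip_force": force on a finger pad.
Only numpy, scipy, OpenCV 4.12 (cv2) and the standard library are available. Lean on these libraries where they do the work, as an engineer would, in place of code of your own. Each camera call takes 0.05 s, during which the arm holds its last target. There are 200 camera calls.

## Task

Put the longer of the two loose steel columns away in the empty bay of the column stand. Pinch it from straight above on its tube, close beside one of its end nuts, lift it level out of the cradle, then loosen the grip a little so that its long end swings down until it hangs plumb, close the grip again, and with the hand leaning back clear of the bottle shelf lower it, still held, through the open front of the bay until its lower nut rests on the ledge. Then let go and swing the gate fully shut in front of it; do not drop the column, and leave the shorter one lying where it is.

Things in the scene. Friction and masses are not known exactly. Their poses are not given: they have to be found in the camera images.
- long_column: the longer loose column: straight steel tube, 11 mm in diameter, with a six-sided nut (16 mm across flats, 18 mm across corners, 59 to 79 mm from mid-length) at each end and a blue plug past each nut; 177 mm over the plugs, 0.13 to 0.2 kg; both ends alike. y runs along the tube; origin at mid-length on the underside. It lies in the cradle pointing roughly away from the robot, axis 35 mm up
- long_column_mid (a point): the point on the long column's tube axis at mid-length, axes as the column's. The nuts' flat ends are 79 mm from it; the plugs reach 88 mm but bear on nothing and pass through things
- grip_a (a point): where to pinch the long column: on the tube axis, 43.5 mm from mid-length toward +y. Held here at 20 N or more a pad it is stiff. Eased to about 6 N (some 0.3 mm of opening before the pads leave it; 2 N per 0.1 mm) it starts to turn, heavy end down, slowly; near 2 N it hangs 10 to 20 degrees from plumb (lean the hand for the rest); under 1 to 2 N it slips out of the fingers
- grip_b (a point): the same, 43.5 mm from mid-length toward -y
- short_column: the shorter loose column, 127 mm, otherwise alike; origin at mid-length on the underside, y along its tube. It lies in the cradle parallel to the long one, 110 mm from it; which lies on which side changes. To be left alone
- cradle: fixed black plastic cradle, 50 mm (x) by 160 mm (y): two rails 8 mm thick, 21 mm before and behind the origin, 29 mm high, with notches at y = -55 and +55 mm whose cheeks rise to 37 mm. Origin on the table under its centre
- column_stand: fixed aluminium stand with two bays open to the front (-x; toward the robot); origin on the table between the bays, x to the back, y to the left. Base plate x -40 to +85 mm, y +-118 mm, 8 mm thick; uprights at the back (x 38 to 68, y beyond +-90 mm). Bays at x = 0: y = +45 mm is empty, in y = -45 mm a short column is fixed. Slim keeper post at x = -22, y = +108 mm, 135 mm high
- bay (a point): centre of the empty bay, on the top of its ledge, 45 mm above the table; axes as the stand's. The lower nut's flat end stands here (mid-length then 79 mm above). The ledge has a 9 mm slot, open in front, for the plug; black cheeks 25 mm apart and 10 mm high left and right, a rear stop at x = +14 mm, front stops 6 mm high at x = -20 to -15 mm: bring the nut in over these, then lower it
- fork (a point): centre of the fork slot in the empty bay, on the plate's top, 104 mm above the table: the slot, 17 mm wide, only steadies the tube; it is open to the front, with flared lips reaching 27 mm to the front of this point
- shelf_edge (a point): middle of the front edge of the bottle shelf that covers both bays, on its underside, 285 mm above the table and 2 mm nearer the front than the bays' centres; 236 mm wide, with two bottles on its rear half
- gate (a joint): angle of the gate in rad: 0 fully shut (lying across the front of both bays), growing as it swings out toward the robot, at most 2.1; starts open at 1.4 to 2.0. A stiff hinge (0.04 N m) holds it where it is left
- gate_hinge (a point): on the gate's upright hinge axis, at the stand's right front corner (x = -34, y = -108 mm in the stand's frame), 126 mm above the table, at mid-height of the gate. The gate is a flat bar, 14 mm high and 5 mm thick, reaching 216 mm from here; shut, it runs toward the stand's +y
- gate_tip (a point): on the round black tab (12 mm in diameter, rising 22 mm above the bar) at the gate's free end, 207 mm from the hinge axis, 141 mm above the table

How it is judged:
By the outcome, as a careful person would: the job done as asked, in the order asked, and still so for the second after the job is handed in, with the robot touching nothing.
It also fails if it takes over 61 s, if anything falls off the work surface, if the arm or the gripper's body presses on something with over 40 N, if the wrist force passes 120 N, or if a joint passes its speed limit or range.

## Working session

There is one attempt and no reset: what is moved stays moved. The work goes in short steps, Python scripts to look and compute and a tool call to move; the robot and the scene stay as the last step left them, time stands still between calls to the robot, and variables do not carry over. Pictures are saved under pics/ and viewed, at most 10 in all, crops included, and the job is handed in when it is done.

```bash
ls; mkdir -p pics
```

Run:
```python
from workcell import env
import cv2,numpy as np
s=env.sense();print(s)
for n in("side","top","wrist"):
    p=env.camera_params(n);print(n,p)
    im=env.get_image(n);cv2.imwrite(f"pics/{n}0.png",im)
```

```text
pics
workcell.py
{'time_s': 0.0, 'q': array([-1.35696544,  0.39919181,  0.04507837,  1.53788372, -0.01870823,
        1.20689337, -0.05069897]), 'qvel': array([-4.96882566e-04,  6.10399543e-04,  6.67473587e-04,  3.23592087e-05,
       -8.06680779e-04, -1.27894088e-03, -1.48341945e-03]), 'tau': array([-7.96640743e-04, -4.75118494e+01,  1.36440799e+00, -2.54219466e+01,
        1.15377334e-02,  9.38402431e-03, -1.64952877e-05]), 'position': array([0.19985592, 0.61788401, 0.24896279]), 'orientation': array([-4.89259892e-01, -3.10309703e+00,  3.05904960e-03]), 'wrist_force': array([-0.00846535, -0.24565509,  0.48652096]), 'moment': array([-0.02095457, -0.01987782,  0.00483224]), 'grip_force': 0.0, 'grip_width': 0.08481513821731547}
side {'vfov': 52.3630569219405, 'cx': 284.2393404666887, 'cy': 210.5966861708183, 'camera_from_world': array([[ 0.9996233 ,  0.01769244,  0.02098171, -0.54726178],
       [-0.02666662,  0.44527648,  0.89499595, -0.17513992],
       [ 0.006492  , -0.89521832,  0.44558054, -0.86902877],
       [ 0.        ,  0.        ,  0.        ,  1.        ]])}
top {'vfov': 57.96645597011479, 'cx': 284.0232858979595, 'cy': 216.7209474231512, 'camera_from_world': array([[ 2.52107116e-02, -9.99682093e-01,  3.64424698e-04,
         5.27098837e-02],
       [ 9.86647249e-01,  2.49406625e-02,  1.60950831e-01,
        -5.53723195e-01],
       [-1.60908753e-01, -3.69812635e-03,  9.86962359e-01,
        -9.25086976e-01],
       [ 0.00000000e+00,  0.00000000e+00,  0.00000000e+00,
         1.00000000e+00]])}
wrist {'vfov': 66.2569051525412, 'cx': 281.4745561906522, 'cy': 213.9101494022134, 'camera_from_world': array([[ 0.30794077,  0.95140403, -0.00168727, -0.64832066],
       [-0.9134284 ,  0.29515222, -0.2802387 ,  0.03594054],
       [-0.26612223,  0.08783812,  0.95992887, -0.37790221],
       [ 0.        ,  0.        ,  0.        ,  1.        ]])}
```
View pics/side0.png

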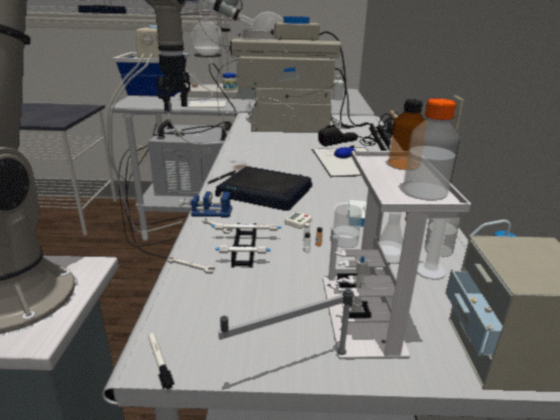

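View pics/top0.png

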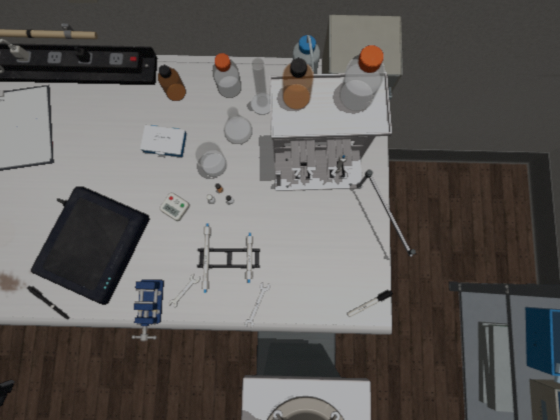

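The side and top views show the long column on the left of the cradle (top: column ~207, rows 225–292). The short one is at column ~249, the stand is around (318,165), the gate hinge is at ~(368,173) and the gate tab at ~(411,252).

Create h.py:
```python
from workcell import env
import cv2,numpy as np
from scipy.spatial.transform import Rotation as R
def ray(n,uv,p=None):
    p=p or env.camera_params(n); f=210/np.tan(np.radians(p["vfov"])/2)
    T=p["camera_from_world"]; d=np.array([(uv[0]-p["cx"])/f,-(uv[1]-p["cy"])/f,-1.])
    return -T[:3,:3].T@T[:3,3], T[:3,:3].T@(d/np.linalg.norm(d))
def onz(r,z): o,d=r; return o+d*(z-o[2])/d[2]
def tri(*rs):
    A=0;b=0
    for o,d in rs:
        M=np.eye(3)-np.outer(d,d);A=A+M;b=b+M@o
    X=np.linalg.solve(A,b); return X,[round(1e3*np.linalg.norm((np.eye(3)-np.outer(d,d))@(X-o)),1) for o,d in rs]
def proj(n,X,p=None):
    p=p or env.camera_params(n); f=210/np.tan(np.radians(p["vfov"])/2)
    c=p["camera_from_world"]@np.append(X,1); return np.array([p["cx"]-f*c[0]/c[2],p["cy"]+f*c[1]/c[2]])
def blobs(im,lo,hi,roi,amin=3):
    x0,y0,x1,y1=roi; m=cv2.inRange(cv2.cvtColor(im[y0:y1,x0:x1],cv2.COLOR_BGR2HSV),lo,hi)
    n,l,s,c=cv2.connectedComponentsWithStats(m); return [(c[i]+[x0,y0],s[i,4]) for i in range(1,n) if s[i,4]>=amin]
```

Run:
```python
from h import *
t=cv2.imread("pics/top0.png");s=cv2.imread("pics/side0.png")
print("top",blobs(t,(90,60,60),(125,255,255),(190,215,265,300),2))
print("side",blobs(s,(90,60,60),(125,255,255),(190,210,290,275),2))
c=lambda im,x,y,w,h:cv2.resize(im[y:y+h,x:x+w],(400,300),interpolation=cv2.INTER_CUBIC)
m=np.vstack([np.hstack([c(t,255,130,120,90),c(t,180,215,100,75)]),np.hstack([c(s,310,220,120,90*1),c(s,195,205,100,75)])])
cv2.imwrite("pics/m1.png",m)
```

```text
top [(array([207.        , 224.28571429]), np.int32(7)), (array([249.5, 234. ]), np.int32(6)), (array([248.5, 280.5]), np.int32(8)), (array([204.8, 290.5]), np.int32(10))]
side [(array([211.02392344, 212.77511962]), np.int32(209)), (array([212.71428571, 225.42857143]), np.int32(7)), (array([278.875, 226.875]), np.int32(8)), (array([217., 248.]), np.int32(9)), (array([267.63636364, 249.09090909]), np.int32(11))]
```

View pics/m1.png

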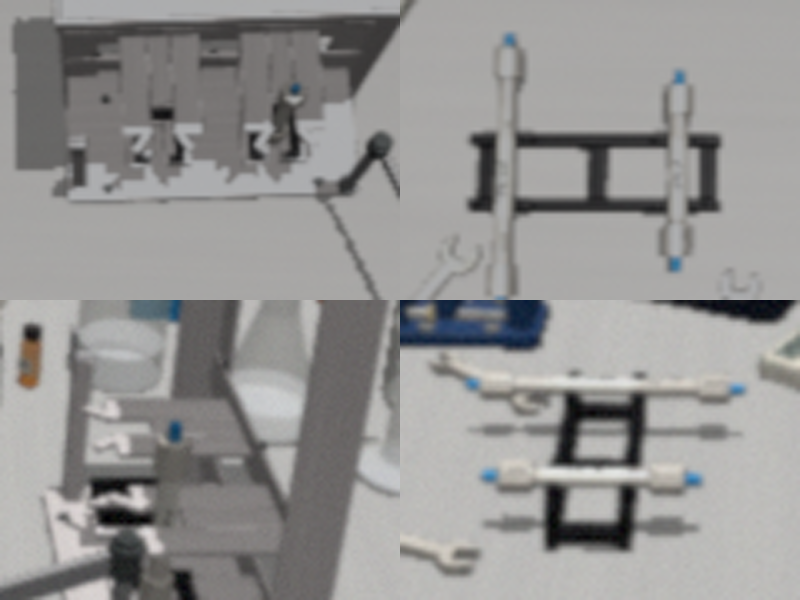

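The crops show blue plugs, the lips of the empty bay (top about (303,173)) and the fixed column in the right bay.

Run:
```python
from h import *
np.set_printoptions(precision=4,suppress=True)
S=lambda u,v:ray("side",(u,v));T=lambda u,v:ray("top",(u,v))
print("L near",tri(T(204.8,290.5),S(212.7,225.4)))
print("L far",tri(T(207,224.3),S(278.9,226.9)))
print("S near",tri(T(248.5,280.5),S(217,248)))
print("S far",tri(T(249.5,234),S(267.6,249.1)))
# gate tab top: top crop? ; hinge top crop (378,143)
print("gate tip",tri(T(411,253),S(224,324)))
print("hinge",tri(T(255+378*.3,130+143*.3),S(310+125*.3,220+(545-300)*.3)))
# fixed column's upper plug
print("fixed plug",tri(T(255+295*.3,130+88*.3),S(310+175*.3,220+(430-300)*.3)))
# base plate front corners, z=8mm from top cam
print("plate",onz(T(255+68*.3,130+198*.3),.008),onz(T(255+352*.3,130+188*.3),.008))
print("plateside",onz(S(341,354),.008))
print("lips tips", onz(T(255+137*.3,130+128*.3),.104),onz(T(255+190*.3,130+126*.3),.104))
```

```text
L near (array([0.3611, 0.2603, 0.035 ]), [np.float64(0.6), np.float64(0.6)])
L far (array([0.5289, 0.2649, 0.0334]), [np.float64(0.4), np.float64(0.4)])
S near (array([0.3888, 0.1519, 0.0352]), [np.float64(0.2), np.float64(0.2)])
S far (array([0.5061, 0.1541, 0.0347]), [np.float64(0.6), np.float64(0.6)])
gate tip (array([ 0.4619, -0.2231,  0.1413]), [np.float64(1.4), np.float64(1.4)])
hinge (array([ 0.6489, -0.1312,  0.1308]), [np.float64(0.3), np.float64(0.3)])
fixed plug (array([ 0.6795, -0.0681,  0.1568]), [np.float64(0.4), np.float64(0.4)])
plate [0.632  0.0919 0.008 ] [ 0.6461 -0.1372  0.008 ]
plateside [ 0.6477 -0.1393  0.008 ]
lips tips [0.6633 0.0399 0.104 ] [0.6658 0.0009 0.104 ]
```

Emit:
drive_effector(increments="0,0,0,-0.0383,-0.0248,0.007,0.06 | 0,0,0,-0.0383,-0.0248,0.007,0.06 | 0,0,0,-0.0383,-0.0248,0.007,0.06 | 0,0,0,-0.0383,-0.0248,0.007,0.06 | 0,0,0,-0.0383,-0.0248,0.007,0.06 | 0,0,0,-0.0383,-0.0248,0.007,0.06 | 0,0,0,-0.0383,-0.0248,0.007,0.06 | 0,0,0,-0.0383,-0.0248,0.007,0.06 | 0,0,0,-0.0383,-0.0248,0.007,0.06 | 0,0,0,-0.0383,-0.0248,0.007,0.06 | 0,0,-0.12,0,0,0,0.06 | 0,0,-0.11,0,0,0,0.06", clamp_n=40)

```text
time_s: 1.35
position: [0.489, 0.2624, 0.1795]
orientation: [-0.129, -3.138, 0.002]
wrist_force: [0.7, 1.4, -0.1]
grip_width: 0.0601
grip_force: 0.0
```

Emit:
drive_effector(increments="0,0,-0.11,0,0,0,0.06 | 0,0,0,0,0,0,0.06 | 0,0,0,0,0,0,0.06 | 0,0,0,0,0,0,0.06")

```text
time_s: 1.75
position: [0.488, 0.2647, 0.1799]
orientation: [0.041, -3.141, 0.0]
wrist_force: [-0.0, -0.6, 0.5]
grip_width: 0.0604
grip_force: 0.0
```

Create w.py:
```python
import sys
from h import *
np.set_printoptions(precision=4,suppress=True)
s=env.sense();M=R.from_rotvec(s["orientation"]).as_matrix()
print(s["position"],M.round(3).tolist(),s["time_s"])
p=env.camera_params("wrist")
im=env.get_image("wrist");cv2.imwrite(f"pics/{sys.argv[1]}.png",im);np.save(f"pics/{sys.argv[1]}.npy",p)
```

```bash
python3 w.py w1
```

```text
[0.488  0.2647 0.1799] [[-1.0, -0.026, -0.0], [-0.026, 1.0, -0.0], [0.0, -0.0, -1.0]] 1.75
```

View pics/w1.png

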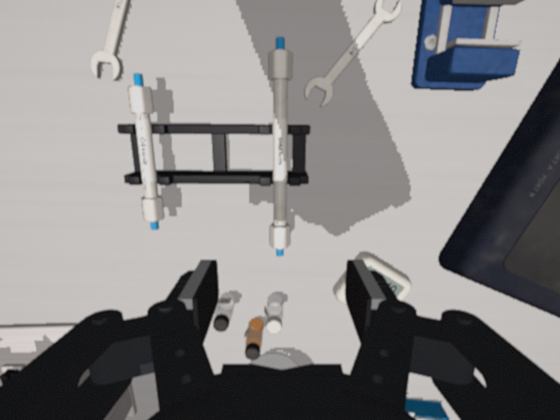

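The wrist view shows the long column upright at column ~280, with plugs at (280,43) and (280,252). The fingers straddle it and the far nut is at rows 222–247.

Run:
```python
from h import *
np.set_printoptions(precision=4,suppress=True)
im=cv2.imread("pics/w1.png");p=np.load("pics/w1.npy",allow_pickle=True).item()
b=[c for c,a in blobs(im,(90,90,60),(125,255,255),(100,20,320,270),10)];print(b)
b=sorted([c for c in b if c[0]>250],key=lambda c:c[1])
top={0:(204.8,290.5),1:(207,224.3)};sd={0:(212.7,225.4),1:(278.9,226.9)}
P=[]
for i in (0,1):
    r=ray("wrist",b[i],p);X,e=tri(r,ray("top",top[i]),ray("side",sd[i]));P.append(onz(r,.035));print(X,e,P[-1])
m=(P[0]+P[1])/2;d=(P[1]-P[0]);print("mid",m,"len",np.linalg.norm(d),"yaw",d[1]/d[0],"grip",m+d/np.linalg.norm(d)*.0435)
```

```text
[array([279.6044,  42.6703]), array([137.8901,  79.2198]), array([154.1458, 225.2292]), array([279.4286, 252.4286])]
[0.3611 0.2598 0.0354] [np.float64(0.4), np.float64(0.7), np.float64(0.5)] [0.361  0.2594 0.035 ]
[0.5294 0.2638 0.0347] [np.float64(1.4), np.float64(0.9), np.float64(1.2)] [0.5307 0.2633 0.035 ]
mid [0.4459 0.2614 0.035 ] len 0.16979056344044635 yaw 0.02303726566559933 grip [0.4893 0.2624 0.035 ]
```

Emit:
drive_effector(increments="0,0,0,-0.001,-0.002,0.035,0.05 | 0,0,0,0,0,0.035,0.05 | 0,0,0,0,0,0.035,0.05 | 0,0,0,0,0,0.02,0.05 | 0,0,0,0,0,0.015,0.05 | 0,0,0,0,0,0.005,0.05 | 0,0,0,0,0,0,0.05", clamp_n=40)

```text
time_s: 2.5
position: [0.4889, 0.2626, 0.0346]
orientation: [0.042, -3.14, 0.001]
wrist_force: [0.1, -0.7, -0.1]
grip_width: 0.0503
grip_force: 0.0
```

Emit:
drive_effector(increments="0,0,0,0,0,0,0.0 | 0,0,0,0,0,0,0.0 | 0,0,0,0,0,0,0.0 | 0,0,0,0,0,0,0.0 | 0,0,0,0,0,0,0.0 | 0,0,0,0,0,0,0.0 | 0,0,0,0,0,0,0.0 | 0,0,0,0,0,0,0.0", clamp_n=40)

```text
time_s: 3.3
position: [0.4899, 0.2632, 0.0356]
orientation: [-0.043, 3.14, 0.002]
wrist_force: [0.4, 1.1, 5.7]
grip_width: 0.0096
grip_force: 39.1
```

Emit:
drive_effector(increments="0,0,0,0,0,-0.01,0.0 | 0,0,0,0,0,-0.02,0.0 | 0,0,0,0,0,-0.03,0.0 | 0,0,0,0,0,-0.035,0.0 | 0,0,0,0,0,-0.035,0.0 | 0,0,0,0,0,-0.035,0.0 | 0,0,0,0,0,-0.035,0.0 | 0,0,0,0,0,-0.035,0.0 | 0,0,0,0,0,-0.025,0.0 | 0,0,0,0,0,-0.01,0 | 0,0,0,0,0,0,0")

```text
time_s: 4.4
position: [0.4893, 0.2626, 0.3057]
orientation: [-0.043, 3.14, 0.001]
wrist_force: [0.3, 0.8, -1.8]
grip_width: 0.0097
grip_force: 39.0
```

```bash
python3 w.py w2
```

Run:
```python
from h import *
cv2.imwrite("pics/s2.png",env.get_image("side"))
```

```text
[0.4893 0.2626 0.3057] [[-1.0, -0.027, 0.001], [-0.027, 1.0, 0.001], [-0.001, 0.001, -1.0]] 4.4
```

View pics/s2.png

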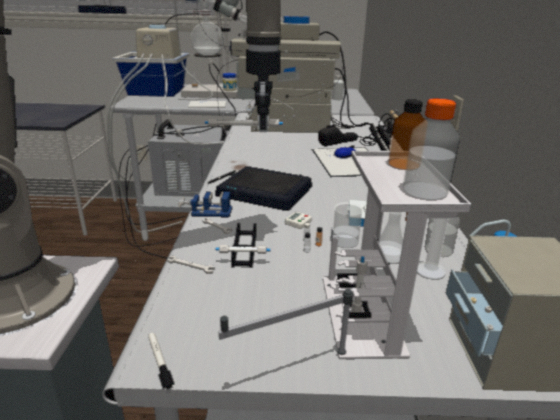

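The side view shows the column lifted level, plugs at ~(208,122) and (283,122), with the short column undisturbed. Next I lean the hand back.

Emit:
drive_effector(increments="0,-0.12,0,0,0,0,0.0 | 0,-0.12,0,0,0,0,0.0 | 0,-0.12,0,0,0,0,0.0 | 0,-0.12,0,0,0,0,0.0 | 0,0,0,0,0,0,0.0 | 0,0,0,0,0,0,0")

```text
time_s: 5.1
position: [0.4884, 0.2622, 0.3035]
orientation: [-0.038, 2.665, 0.006]
wrist_force: [0.3, -0.2, -1.6]
grip_width: 0.0099
grip_force: 39.0
```

Create a.py:
```python
# column tilt from the side view's blue plugs
import sys
from h import *
np.set_printoptions(precision=4,suppress=True)
s=env.sense();im=env.get_image("side");X=s["position"]
M=R.from_rotvec(s["orientation"]).as_matrix()
print("lean",np.degrees(np.arctan2(M[0,2],-M[2,2])).round(1),"pos",X,"q",s["q"],"w",s["grip_width"],s["grip_force"])
u=proj("side",X).astype(int);x0,y0=np.maximum(u-100,0);r=(x0,y0,u[0]+100,u[1]+110)
o,n=np.array(X),M[:,1]
for c,a in blobs(im,(95,110,60),(120,255,255),r,3):
    p,d=ray("side",c);P=p+d*((o-p)@n)/(d@n);v=P-o
    if np.linalg.norm(v)<.15:print(c.round(1),a,"r",np.linalg.norm(v).round(4),"from down",np.degrees(np.arctan2(v[0],-v[2])).round(1))
```

```bash
python3 a.py
```

```text
lean 27.3 pos [0.4884 0.2622 0.3035] q [-0.8883 -0.0221  0.1395  2.0069  0.4264  0.8347  0.6132] w 0.009921157190226947 39.02242183685303
[289.3  69.4] 41 r 0.1282 from down 153.9
[224.3  85.7] 3 r 0.1149 from down -133.1
[230.8  86.4] 5 r 0.1041 from down -137.8
[278.2 114.8] 6 r 0.038 from down 116.4
[213.5 147.5] 4 r 0.1304 from down -61.6
```

Emit:
drive_effector(increments="0,0,0,0,0,0,0.0105 | 0,0,0,0,0,0,0.0105 | 0,0,0,0,0,0,0.0105")

```text
time_s: 5.45
position: [0.49, 0.2626, 0.3052]
orientation: [-0.034, 2.662, 0.009]
wrist_force: [-0.2, 0.9, -2.8]
grip_width: 0.0103
grip_force: 13.4
```

Emit:
drive_effector(increments="0,0,0,0,0,0,0.0108 | 0,0,0,0,0,0,0.0108 | 0,0,0,0,0,0,0.0108", only="grip")

```text
grip_width: 0.011
grip_force: 8.2
```

```bash
python3 a.py
```

```text
lean 27.5 pos [0.4893 0.2627 0.305 ] q [-0.8883 -0.0234  0.139   2.0061  0.4293  0.8332  0.6101] w 0.011015520256416151 8.169688515954476
[289.4  69.5] 40 r 0.1264 from down 153.8
[230.3  86.1] 7 r 0.1047 from down -136.6
[273.8 108.2] 6 r 0.038 from down 142.2
```

Emit:
drive_effector(increments="0,0,0,0,0,0,0.0108 | 0,0,0,0,0,0,0.0108 | 0,0,0,0,0,0,0.0108 | 0,0,0,0,0,0,0.0108", only="grip")

```text
grip_width: 0.0106
grip_force: 8.2
```

```bash
python3 a.py
```

```text
lean 27.5 pos [0.4891 0.2627 0.305 ] q [-0.8884 -0.0235  0.1389  2.0062  0.4293  0.8333  0.61  ] w 0.010599183806476602 8.180072760242183
[289.2  69.4] 40 r 0.1265 from down 154.0
[230.5  86.2] 8 r 0.1042 from down -136.8
[273.8 108.2] 6 r 0.0381 from down 142.1
```

Emit:
drive_effector(increments="0,0,0,0,0,0,0.0109 | 0,0,0,0,0,0,0.0109 | 0,0,0,0,0,0,0.0109 | 0,0,0,0,0,0,0.0109", only="grip")

```text
grip_width: 0.011
grip_force: 6.0
```

```bash
python3 a.py
```

```text
lean 27.5 pos [0.4892 0.2627 0.305 ] q [-0.8884 -0.0234  0.1389  2.0061  0.4293  0.8333  0.61  ] w 0.010962184412423396 6.012710222049122
[289.5  69.5] 41 r 0.1266 from down 153.7
[230.2  86.2] 5 r 0.1047 from down -136.5
[273.8 108.2] 6 r 0.038 from down 142.1
```

Emit:
drive_effector(increments="0,0,0,0,0,0,0.0110 | 0,0,0,0,0,0,0.0110 | 0,0,0,0,0,0,0.0110", only="grip")

```text
grip_width: 0.0112
grip_force: 4.0
```

```bash
python3 a.py|tail -2
```

```text
[230.2  86.2] 5 r 0.1047 from down -136.5
[273.8 108.2] 6 r 0.0381 from down 142.1
```

Emit:
drive_effector(increments="0,0,0,0,0,0,0.0111 | 0,0,0,0,0,0,0.0111 | 0,0,0,0,0,0,0.0111", only="grip")

```text
grip_width: 0.0111
grip_force: 1.9
```

```bash
python3 a.py|tail -2
```

```text
[269.5 105.5] 6 r 0.0383 from down 159.1
[260.  176.5] 6 r 0.1344 from down -3.5
```

Emit:
drive_effector(increments="0,0,0,0,0,0,0.0 | 0,0,0,0,0,0,0.0 | 0,0,0,0,0,0,0.0", clamp_n=40)

```text
time_s: 7.7
position: [0.4892, 0.2627, 0.305]
orientation: [-0.036, 2.661, 0.009]
wrist_force: [-0.1, 0.6, -2.0]
grip_width: 0.0093
grip_force: 38.5
```

```bash
python3 a.py; python3 w.py w3
```

Run:
```python
from h import *
im=env.get_image("side");print(proj("side",env.sense()["position"]))
a=cv2.resize(im[60:210,190:340],(400,400),interpolation=cv2.INTER_CUBIC);b=cv2.resize(cv2.imread("pics/w3.png"),(400,300))
cv2.imwrite("pics/m3.png",np.hstack([a,np.vstack([b,b[:100]*0])]))
```

```text
lean 27.5 pos [0.4892 0.2627 0.305 ] q [-0.8884 -0.0234  0.1389  2.0062  0.4293  0.8333  0.61  ] w 0.009276096926874613 38.48457940039225
[289.4  69.5] 42 r 0.1265 from down 153.8
[230.2  86.2] 5 r 0.1047 from down -136.6
[269.  105.5] 8 r 0.0379 from down 160.6
[262.5 176.5] 4 r 0.1341 from down -0.9
[0.4892 0.2627 0.305 ] [[-0.887, -0.027, 0.462], [-0.024, 1.0, 0.013], [-0.462, 0.0, -0.887]] 7.75
[263.33554337 121.2907311 ]
```

View pics/m3.png

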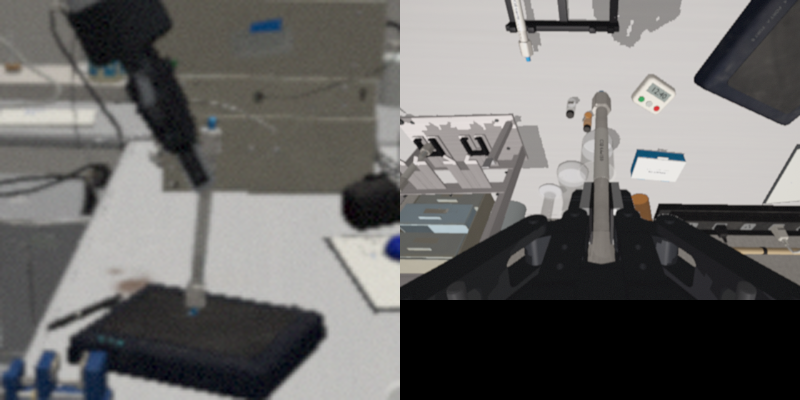

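The crop shows the column hanging within ~5° of plumb, lower end toward the robot, plugs at (269.9,105.8) and (262,176.6). It slid about 8 mm toward the fingertips but is firmly held, so I grip harder, lean 5° more and carry it sideways.

Emit:
drive_effector(increments="0,-0.085,0,0,0,0,0.0 | 0,0,0,0,0,0,0.0 | 0,0,0,-0.005,-0.03,0.003,0 | 0,0,0,-0.005,-0.045,0.003,0 | 0,0,0,-0.005,-0.045,0.003,0 | 0,0,0,-0.005,-0.045,0.003,0 | 0,0,0,-0.005,-0.045,0.003,0 | 0,0,0,-0.005,-0.025,0.003,0 | 0,0,0,0,0,0,0 | 0,0,0,0,0,0,0 | 0,0,0,0,0,0,0", clamp_n=60)

```text
time_s: 8.95
position: [0.5305, 0.0301, 0.306]
orientation: [-0.038, 2.577, 0.011]
wrist_force: [-0.0, 0.0, -2.3]
grip_width: 0.0088
grip_force: 59.1
```

```bash
python3 a.py; python3 w.py w4
```

Run:
```python
from h import *
im=env.get_image("side");print(proj("side",env.sense()["position"]));cv2.imwrite("pics/s4.png",im);t=env.get_image("top");cv2.imwrite("pics/t4.png",t)
b=cv2.imread("pics/w4.png")
a=cv2.resize(im[100:310,210:420],(400,400),interpolation=cv2.INTER_CUBIC);
cv2.imwrite("pics/m4.png",np.hstack([np.vstack([a,a[:20]*0]),b])[:, :800])
```

```text
lean 32.3 pos [0.5305 0.0301 0.306 ] q [-0.7547 -0.1925  0.496   2.1551  0.3521  0.6259  1.1289] w 0.008777515449312741 59.0987794281682
[289.4  69.5] 42 r 0.1468 from down 174.0
[284.8 134.8] 12 r 0.0388 from down 165.0
[343.5 151.5] 132 r 0.1148 from down 94.4
[0.5305 0.0302 0.3059] [[-0.844, -0.03, 0.535], [-0.025, 1.0, 0.016], [-0.535, -0.0, -0.845]] 9.0
[278.53692629 155.36702643]
```

View pics/m4.png

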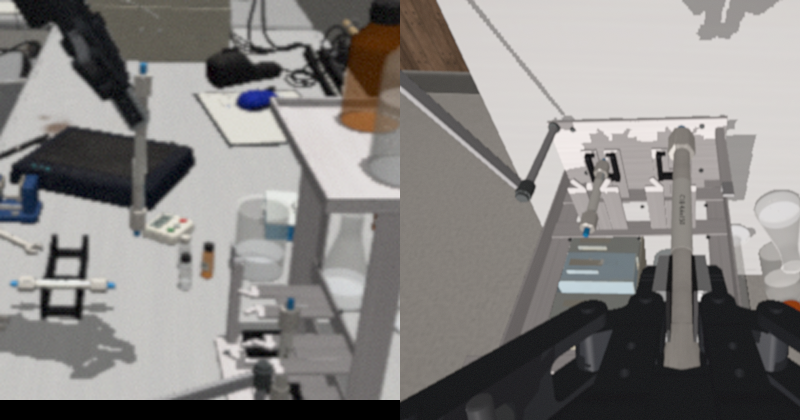

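The side crop shows the column hanging, with plugs at ~(285,136) and (281,222). The wrist view shows the stand: fixed plug ~(186,232), black cheeks of the fixed bay ~(190/215,165), the −y cheek of the empty bay ~(265,163), and my lower nut at (282,138).

Run:
```python
from h import *
np.set_printoptions(precision=4,suppress=True)
p=np.load("pics/w4.npy",allow_pickle=True).item();im=cv2.imread("pics/w4.png");s4=cv2.imread("pics/s4.png");t4=cv2.imread("pics/t4.png")
W=lambda u,v:ray("wrist",(u,v),p)
for c,a in blobs(im,(0,0,0),(180,255,50),(170,140,340,190),20): print("black",c,a,onz(W(*c),.055))
fp=blobs(im,(95,90,60),(120,255,255),(175,222,197,240),5);print(fp)
T=lambda u,v:ray("top",(u,v));S=lambda u,v:ray("side",(u,v))
print("fixed plug",tri(W(*fp[0][0]),T(343.5,156.4),S(362.5,259)))
print("plate corners",onz(W(153,121),.008),onz(W(327,119),.008))
# column
X=np.array([.5305,.0301,.306]);n=np.array([-.03,1,0.])
def pl(r):o,d=r;return o+d*((X-o)@n)/(d@n)
lp=blobs(s4,(95,80,50),(120,255,255),(270,210,295,232),2);print(lp)
up=blobs(s4,(95,80,50),(120,255,255),(275,128,295,142),2);print(up)
U=pl(S(*up[0][0]));print("up",U-X)
for c,a in lp: print("lo",pl(S(*c))-X, "tilt",np.degrees(np.arctan2((U-pl(S(*c)))[0],(U-pl(S(*c)))[2])))
for c,a in blobs(t4,(95,80,50),(120,255,255),(270,150,320,250),2):print("topblue",c,a)
print("lower nut wrist (282,138) w/ side lower nut", tri(W(282,138),S(*(lp[0][0]+[0.3,-7]))) if lp else 0)
```

```text
black [262.0818 168.6164] 159 [0.6757 0.0089 0.055 ]
black [189.717  164.5849] 106 [ 0.6717 -0.0826  0.055 ]
black [214.0728 168.3113] 151 [ 0.677  -0.0525  0.055 ]
[(array([185.6818, 232.2273]), np.int32(44))]
fixed plug (array([ 0.6794, -0.0686,  0.1573]), [np.float64(0.5), np.float64(0.7), np.float64(0.4)])
plate corners [ 0.6403 -0.1326  0.008 ] [0.6307 0.0907 0.008 ]
[(array([281.5, 222. ]), np.int32(2))]
[(array([285.    , 135.1875]), np.int32(16))]
up [0.0106 0.0003 0.0367]
lo [ 0.0076  0.0002 -0.1337] tilt 1.0006138774348894
topblue [303.7 196.7] 10
lower nut wrist (282,138) w/ side lower nut (array([0.5371, 0.0306, 0.186 ]), [np.float64(1.6), np.float64(1.6)])
```

Emit:
drive_effector(increments="0,-0.015,0,0.0155,-0.002,0.0245,0 | 0,0,0,0.0155,-0.002,0.0245,0 | 0,0,0,0.0155,-0.002,0.0245,0 | 0,0,0,0.0155,-0.002,0.0245,0 | 0,0,0,0,0,0,0 | 0,0,0,0,0,0,0")

```text
time_s: 9.75
position: [0.5325, 0.0213, 0.1902]
orientation: [-0.036, 2.561, 0.01]
wrist_force: [0.1, 0.1, -1.8]
grip_width: 0.0088
grip_force: 59.1
```

```bash
python3 a.py; python3 w.py w5
```

Run:
```python
from h import *
cv2.imwrite("pics/s5.png",env.get_image("side"))
cv2.imwrite("pics/t5.png",env.get_image("top"))
p=np.load("pics/w5.npy",allow_pickle=True).item();im=cv2.imread("pics/w5.png")
for c,a in blobs(im,(0,0,0),(180,255,50),(100,60,400,200),20): print("black",c,a,onz(ray("wrist",c,p),.055))
```

```text
lean 33.2 pos [0.5325 0.0213 0.1902] q [-0.7438 -0.006   0.5818  2.3171  0.296   0.2646  1.1746] w 0.008804808301984846 59.12699775390294
[211.7 206.1] 428 r 0.1251 from down -98.3
[284. 197.] 22 r 0.0399 from down 166.4
[215.2 205.2] 4 r 0.1189 from down -99.7
[217.  248.5] 6 r 0.1394 from down -58.2
[268.  249.5] 6 r 0.0767 from down -14.7
[0.5334 0.0215 0.1914] [[-0.835, -0.028, 0.55], [-0.023, 1.0, 0.016], [-0.55, 0.001, -0.835]] 9.8
```

View pics/w5.png

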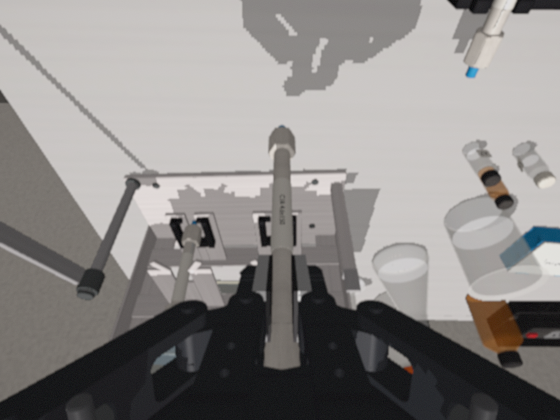

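The view shows the empty bay's black cheeks at columns 260–297, rows 212–248, directly behind the hanging tube. The fixed bay is at ~(193,232).

Run:
```python
from h import *
np.set_printoptions(precision=4,suppress=True)
p=np.load("pics/w5.npy",allow_pickle=True).item();im=cv2.imread("pics/w5.png")
g=cv2.cvtColor(im,cv2.COLOR_BGR2GRAY)
for v in(220,228,236,244):
    print(v,[ (int(u)) for u in np.where(g[v,240:320]<60)[0]+240][::3], [onz(ray("wrist",(u,v),p),.055)[:2].round(4).tolist() for u in (lambda k:(k.min(),k.max()))(np.where(g[v,240:320]<60)[0]+240)])
print("tube y at nut:",onz(ray("wrist",(282,148),p),.073))
print("plate",onz(ray("wrist",(130,175),p),.008),onz(ray("wrist",(345,172),p),.008))
```

```text
220 [259, 262, 265, 268, 294] [[0.6501, 0.0022], [0.6492, 0.0375]]
228 [260, 263, 294] [[0.6629, 0.0029], [0.6619, 0.0382]]
236 [261, 264, 294] [[0.6764, 0.0036], [0.6755, 0.039]]
244 [262, 265, 268, 295] [[0.6909, 0.0044], [0.6899, 0.0399]]
tube y at nut: [0.5477 0.0217 0.073 ]
plate [ 0.6377 -0.133   0.008 ] [0.6274 0.0888 0.008 ]
```

Emit:
drive_effector(increments="0,0,0,-0.0184,-0.0006,0.0121,0 | 0,0,0,-0.0184,-0.0006,0.0121,0 | 0,0,0,-0.0184,-0.0006,0.0121,0 | 0,0,0,-0.0184,-0.0006,0.0121,0 | 0,0,0,-0.0092,-0.0003,0.006,0 | 0,0,0,0,0,0,0")

```text
time_s: 10.55
position: [0.6329, 0.021, 0.191]
orientation: [-0.035, 2.559, 0.011]
wrist_force: [0.6, -0.7, -2.6]
grip_width: 0.0086
grip_force: 59.2
```

Emit:
drive_effector(increments="0,0,0,-0.0092,-0.0003,0.006,0 | 0,0,0,-0.0092,-0.0003,0.006,0 | 0,0,0,-0.0092,-0.0003,0.006,0 | 0,0,0,0,0,0,0 | 0,0,0,0,0,0,0")

```text
time_s: 11.05
position: [0.6642, 0.0207, 0.1896]
orientation: [-0.035, 2.562, 0.01]
wrist_force: [-0.2, 0.4, -2.7]
grip_width: 0.0089
grip_force: 59.2
```

```bash
python3 a.py; python3 w.py w6
```

Run:
```python
from h import *
cv2.imwrite("pics/s6.png",env.get_image("side"))
t=env.get_image("top")
im=cv2.imread("pics/s6.png");print(blobs(im,(95,80,50),(120,255,255),(310,180,380,300),2),proj("side",env.sense()["position"]))
c=lambda im,x,y,w,h:cv2.resize(im[y:y+h,x:x+w],(400,400),interpolation=cv2.INTER_CUBIC)
cv2.imwrite("pics/m6.png",np.hstack([c(im,270,150,150,150),c(cv2.imread("pics/w6.png"),140,60,300,300)]))
```

```text
lean 33.2 pos [0.6642 0.0207 0.1896] q [-0.4911  0.259   0.4296  2.0423 -0.2242  0.2899  1.688 ] w 0.008866978335070334 59.195526824332774
[343.5 151.5] 132 r 0.1314 from down -170.8
[355.7 200.8] 6 r 0.0369 from down 165.6
[362.  221.8] 20 r 0.0263 from down 73.1
[362. 259.] 15 r 0.0963 from down 20.5
[0.6638 0.0207 0.1894] [[-0.837, -0.027, 0.547], [-0.023, 1.0, 0.015], [-0.547, 0.0, -0.837]] 11.1
[(array([355.5, 201. ]), np.int32(10)), (array([361.55555556, 221.88888889]), np.int32(27)), (array([362., 259.]), np.int32(15))] [348.71557806 218.00490522]
```

View pics/m6.png

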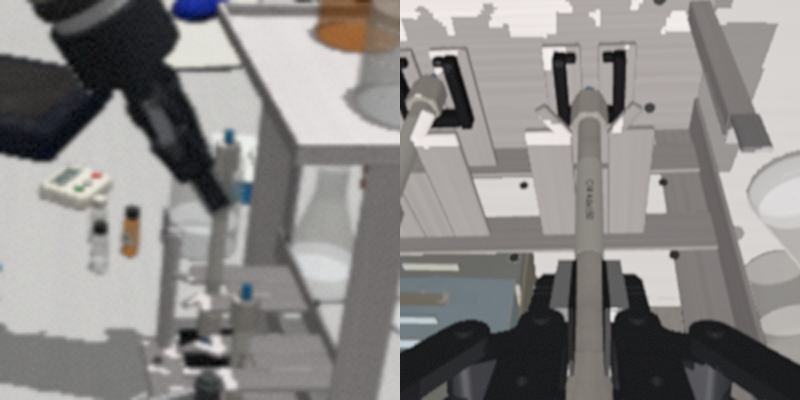

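The crops show the tube centred in the fork slot and the lower nut over the ledge between the black cheeks. The hand is well clear of the shelf, so I lower it.

Emit:
drive_effector(increments="0,0,0,0.0015,0,0.0035,0 | 0,0,0,0.0022,0,0.0034,0 | 0,0,0,0.0022,0,0.0034,0 | 0,0,0,0,0,0,0 | 0,0,0,0,0,0,0")

```text
time_s: 11.75
position: [0.6648, 0.0207, 0.1777]
orientation: [-0.035, 2.562, 0.01]
wrist_force: [1.1, -1.2, -1.2]
grip_width: 0.0087
grip_force: 59.2
```

Emit:
drive_effector(increments="0,0,0,0.0016,0,0.0025,0 | 0,0,0,0,0,0,0 | 0,0,0,0,0,0,0")

```text
time_s: 12.05
position: [0.665, 0.0208, 0.175]
orientation: [-0.035, 2.561, 0.011]
wrist_force: [0.6, 0.7, -1.2]
grip_width: 0.0085
grip_force: 59.2
```

```bash
python3 a.py|head -1
```

```text
lean 33.2 pos [0.665  0.0208 0.175 ] q [-0.4661  0.2804  0.4032  2.0532 -0.2537  0.2569  1.7151] w 0.00854205853780105 59.213338031986495
```

Emit:
drive_effector(increments="0,0,0,0.0008,0,0.0013,0 | 0,0,0,0,0,0,0 | 0,0,0,0,0,0,0", only="pos|force")

```text
position: [0.665, 0.0209, 0.1734]
wrist_force: [0.2, -0.5, -1.7]
grip_force: 59.2
```

Emit:
drive_effector(increments="0,0,0,0.0006,0,0.0008,0 | 0,0,0,0,0,0,0 | 0,0,0,0,0,0,0", only="pos|force")

```text
position: [0.6649, 0.0208, 0.1725]
wrist_force: [-0.7, -0.2, -1.7]
grip_force: 59.2
```

Emit:
drive_effector(increments="0,0,0,0.0006,0,0.0008,0 | 0,0,0,0,0,0,0 | 0,0,0,0,0,0,0", only="pos|force")

```text
position: [0.6649, 0.0208, 0.1714]
wrist_force: [-0.8, 0.7, -0.4]
grip_force: 59.2
```

Emit:
drive_effector(increments="0,0,0,0.0006,0,0.0008,0 | 0,0,0,0,0,0,0 | 0,0,0,0,0,0,0", only="pos|force")

```text
position: [0.665, 0.0208, 0.1707]
wrist_force: [-0.5, 0.1, -0.9]
grip_force: 59.3
```

Emit:
drive_effector(increments="0,0,0,0.0006,0,0.0008,0 | 0,0,0,0,0,0,0 | 0,0,0,0,0,0,0", only="pos|force")

```text
position: [0.6657, 0.0208, 0.1706]
wrist_force: [0.1, -0.1, 3.9]
grip_force: 58.6
```

```bash
python3 a.py; python3 w.py w7;  python3 - <<'E'
from h import *
im=env.get_image("side");cv2.imwrite("pics/s7.png",im)
X=env.sense()["position"];f=blobs(im,(95,80,50),(120,255,255),(348,195,358,225),2)
for c,a in f:
    o,d=ray("side",c);print(c,a,o+d*(.0215-o[1])/d[1])
E
```

```text
lean 33.4 pos [0.6657 0.0208 0.1706] q [-0.4598  0.2875  0.3969  2.0569 -0.2688  0.244   1.7292] w 0.008624579473542556 58.58890610003982
[355.5 210.5] 8 r 0.0362 from down 165.1
[362.  221.8] 20 r 0.0263 from down 115.6
[362.1 259.1] 14 r 0.0785 from down 24.4
[0.6657 0.0208 0.1706] [[-0.835, -0.027, 0.55], [-0.023, 1.0, 0.015], [-0.55, 0.0, -0.835]] 13.65
[355.5 210. ] 10 [0.67493472 0.0215     0.2063373 ]
```

Wrist force and position show the nut seated on the ledge (contact at 0.1706, upper plug z≈0.206). Now I release gently.

Emit:
drive_effector(increments="0,0,0,0,0,0,0.0105 | 0,0,0,0,0,0,0.0112 | 0,0,0,0,0,0,0.0116 | 0,0,0,0,0,0,0.0125 | 0,0,0,0,0,0,0.015 | 0,0,0,0,0,0,0.02 | 0,0,0,0,0,0,0.03 | 0,0,0,0,0,0,0.03 | 0,0,0,0,0,0,0.03")

```text
time_s: 14.65
position: [0.6648, 0.0208, 0.1695]
orientation: [-0.035, 2.561, 0.011]
wrist_force: [-0.7, -0.3, -0.2]
grip_width: 0.03
grip_force: 0.0
```

```bash
python3 w.py w8
```

Run:
```python
from h import *
im=env.get_image("side");cv2.imwrite("pics/s8.png",im)
for c,a in blobs(im,(95,80,50),(120,255,255),(340,190,359,240),2):
    o,d=ray("side",c);print(c,a,o+d*(.0215-o[1])/d[1])
c=lambda im,x,y,w,h:cv2.resize(im[y:y+h,x:x+w],(400,400),interpolation=cv2.INTER_CUBIC)
cv2.imwrite("pics/m8.png",np.hstack([c(im,270,150,150,150),c(cv2.imread("pics/w8.png"),140,60,300,300)]))
```

```text
[0.6648 0.0208 0.1695] [[-0.836, -0.027, 0.548], [-0.023, 1.0, 0.015], [-0.548, 0.0, -0.836]] 14.65
[355. 210.] 13 [0.67401089 0.0215     0.2063098 ]
```

View pics/m8.png

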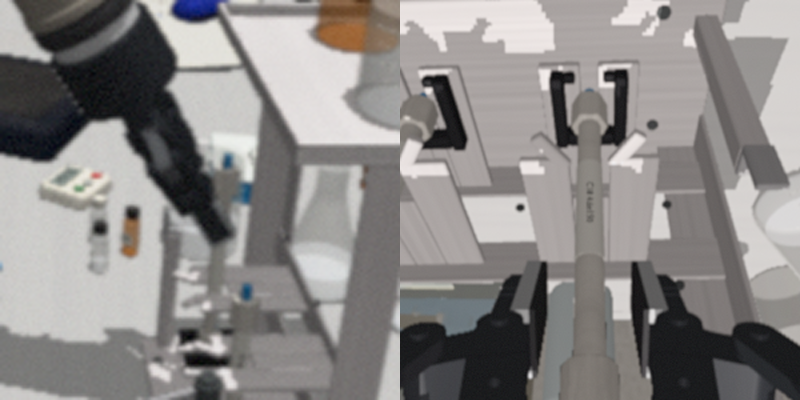

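The crops show the column standing free in the bay and the fingers open clear of it. I back straight out, rise, and close the fingers.

Emit:
drive_effector(increments="0,0,0,0.0084,0.0003,-0.0055,0.03 | 0,0,0,0.0167,0.0005,-0.011,0.03 | 0,0,0,0.0167,0.0005,-0.011,0.03 | 0,0,0,0.0167,0.0005,-0.011,0.03 | 0,0,0,0.0167,0.0005,-0.011,0.03 | 0,0,0,0.0167,0.0005,-0.011,0.03 | 0,0,0,-0.016,-0.03,-0.025,0 | 0,0.11,0,-0.016,-0.03,-0.025,0 | 0,0.12,0,-0.016,-0.03,-0.02,0 | 0,0,0,0,0,0,0 | 0,0,0,0,0,0,0")

```text
time_s: 15.85
position: [0.5618, -0.0596, 0.2455]
orientation: [-0.034, 2.753, 0.005]
wrist_force: [-1.5, 1.7, -0.2]
grip_width: -0.0001
grip_force: 0.0
```

Run:
```python
from h import *
np.set_printoptions(precision=4,suppress=True)
s=env.sense();M=R.from_rotvec(s["orientation"]).as_matrix();X=s["position"];print(X,M,s["q"],s["time_s"])
im=env.get_image("side");cv2.imwrite("pics/s9.png",im);t=env.get_image("top");cv2.imwrite("pics/t9.png",t)
c=lambda im,x,y,w,h:cv2.resize(im[y:y+h,x:x+w],(400,400),interpolation=cv2.INTER_CUBIC)
cv2.imwrite("pics/m9.png",np.hstack([c(im,210,150,220,220),c(t,250,120,170,170)]))
H=np.array([.649,-.131]);prev=X
for deg,cl in((206,.015),(206,0),(196,0),(184,0),(172,0),(160,0),(148,0),(136,0),(124,0),(112,0),(100,0),(93,0)):
    a=np.radians(deg);n=np.array([np.sin(a),-np.cos(a)]);h=.011*abs(n[0])+.0145*abs(n[1])
    F=H+.195*np.array([np.cos(a),np.sin(a)])-n*(h+.0025+cl)-[.003,0]
    W=np.array([*F,.137]);print(deg,W,"d",W-prev,"tool",M.T@(W-prev));prev=W
```

```text
[ 0.5618 -0.0596  0.2455] [[-0.9252 -0.0245  0.3786]
 [-0.0232  0.9997  0.0081]
 [-0.3787 -0.0013 -0.9255]] [-1.1555  0.1642  1.3249  2.0557 -0.3494  0.6849  1.9625] 15.85
206 [ 0.4862 -0.2483  0.137 ] d [-0.0755 -0.1886 -0.1085] tool [ 0.1154 -0.1866  0.0703]
206 [ 0.4797 -0.2348  0.137 ] d [-0.0066  0.0135  0.    ] tool [ 0.0058  0.0136 -0.0024]
196 [ 0.4639 -0.2035  0.137 ] d [-0.0157  0.0313  0.    ] tool [ 0.0138  0.0317 -0.0057]
184 [ 0.4527 -0.1623  0.137 ] d [-0.0112  0.0412  0.    ] tool [ 0.0094  0.0414 -0.0039]
172 [ 0.4503 -0.1221  0.137 ] d [-0.0024  0.0402  0.    ] tool [ 0.0013  0.0403 -0.0006]
160 [ 0.456 -0.083  0.137] d [0.0056 0.0391 0.    ] tool [-0.0061  0.0389  0.0024]
148 [ 0.4697 -0.0452  0.137 ] d [0.0137 0.0378 0.    ] tool [-0.0136  0.0375  0.0055]
136 [ 0.4914 -0.0103  0.137 ] d [0.0217 0.0348 0.    ] tool [-0.0209  0.0343  0.0085]
124 [0.5206 0.0196 0.137 ] d [0.0292 0.03   0.    ] tool [-0.0277  0.0292  0.0113]
112 [0.5561 0.043  0.137 ] d [0.0355 0.0234 0.    ] tool [-0.0334  0.0225  0.0136]
100 [0.5965 0.0583 0.137 ] d [0.0404 0.0153 0.    ] tool [-0.0377  0.0143  0.0154]
93 [0.6216 0.063  0.137 ] d [0.025  0.0047 0.    ] tool [-0.0233  0.0041  0.0095]
```

View pics/m9.png

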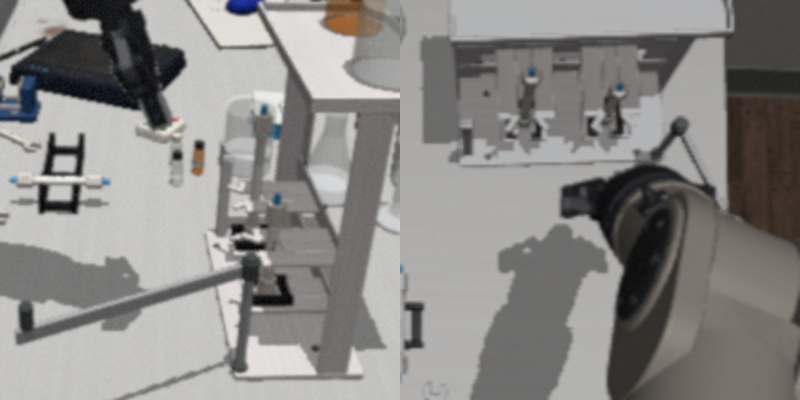

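The crops show the long column standing in the bay beside the fixed one, the gate still open, and the hand clear with its fingers shut. Joint 3 is close to its limit, so I check how a yaw change affects it.

Emit:
drive_effector(increments="0.05,0,0.123,0,0,0,0 | 0.05,0,0.123,0,0,0,0 | 0.05,0,0.123,0,0,0,0 | 0,0,0,0,0,0,0")

```text
time_s: 16.35
position: [0.5613, -0.0545, 0.2438]
orientation: [0.499, 2.715, -0.103]
wrist_force: [0.5, 0.1, 0.3]
grip_width: -0.0002
grip_force: 0.0
```

Create k.py:
```python
from h import *
import sys
np.set_printoptions(precision=4,suppress=True)
s=env.sense();M=R.from_rotvec(s["orientation"]).as_matrix();X=s["position"];print(X,M[:,2],M[:,1],s["q"],s["time_s"],s["wrist_force"])
if len(sys.argv)>3:
    W=np.array([float(v) for v in sys.argv[1:4]]);print("tool",M.T@(W-X))
```

```bash
python3 k.py .4862 -.2483 .22
```

```text
[ 0.5613 -0.0545  0.2438] [ 0.351  -0.1378 -0.9262] [ 0.3566  0.9342 -0.0039] [-1.2957  0.2822  1.4306  2.0498 -0.2666  0.6888  1.4585] 16.35 [0.4723 0.1038 0.3393]
tool [ 0.0103 -0.2077  0.0224]
```

Emit:
drive_effector(increments="0,0,0,0.0025,-0.045,0.003,0 | 0,0,0,0.0025,-0.045,0.003,0 | 0,0,0,0,0,0,0", lines="1,2")

```text
time_s: 16.65
position: [0.5227, -0.1464, 0.236]
```

```bash
python3 k.py .4862 -.2483 .22
```

```text
[ 0.5227 -0.1464  0.236 ] [ 0.3492 -0.1353 -0.9272] [0.3672 0.9302 0.0025] [-1.2259  0.0856  1.4514  2.1097 -0.0416  0.6424  1.4317] 16.65 [-0.5324 -0.455   0.7409]
tool [ 0.0027 -0.1082  0.0159]
```

Emit:
drive_effector(increments="0,0,0,0,-0.02,0.002,0 | 0,0,0,0,0,0,0", lines="1,2")

```text
time_s: 16.85
position: [0.5187, -0.1615, 0.2351]
```

```bash
python3 k.py .4862 -.2483 .22
```

```text
[ 0.5187 -0.1615  0.2351] [ 0.3512 -0.1363 -0.9263] [0.3633 0.9317 0.0006] [-1.1797  0.0746  1.4339  2.1123 -0.0416  0.6359  1.4669] 16.85 [ 0.5217  0.0662 -0.3551]
tool [ 0.0045 -0.0927  0.0144]
```

Emit:
drive_effector(increments="0,0,0,0,-0.02,0.002,0 | 0,0,0,0,-0.02,0.002,0 | 0,0,0,0,0,0,0", lines="1,2")

```text
time_s: 17.15
position: [0.5062, -0.1994, 0.232]
```

```bash
python3 k.py .4862 -.2483 .22
```

```text
[ 0.5062 -0.1994  0.232 ] [ 0.3513 -0.1388 -0.9259] [ 0.3646  0.9312 -0.0012] [-1.0259  0.0705  1.3672  2.1162 -0.0865  0.6253  1.5853] 17.15 [-0.1254  0.6694 -0.0038]
tool [ 0.0053 -0.0528  0.0108]
```

Emit:
drive_effector(increments="0,0,0,0.001,-0.03,0.003,0 | 0,0,0,0.001,-0.03,0.003,0 | 0,0,0,0,0,0,0", lines="1,2")

```text
time_s: 17.45
position: [0.4839, -0.2578, 0.226]
```

```bash
python3 k.py .4842 -.254 .137
```

```text
[ 0.4839 -0.2578  0.226 ] [ 0.3508 -0.1418 -0.9257] [ 0.3692  0.9293 -0.0024] [-0.7604  0.1054  1.2629  2.1135 -0.2374  0.6203  1.8416] 17.45 [-0.0403 -0.2843 -0.5275]
tool [0.0347 0.0039 0.0819]
```

Emit:
drive_effector(increments="0,0,0,0.0115,0,0.0273,0 | 0,0,0,0.0115,0,0.0273,0 | 0,0,0,0.0115,0,0.0273,0 | 0,0,0,0,0,0,0", only="pos|force")

```text
position: [0.4831, -0.2508, 0.1334]
wrist_force: [-1.4, 0.3, -0.3]
grip_force: 0.0
```

```bash
python3 k.py
```

Run:
```python
from h import *
t=env.get_image("top");cv2.imwrite("pics/t10.png",t);s=env.get_image("side");cv2.imwrite("pics/s10.png",s)
c=lambda im,x,y,w,h:cv2.resize(im[y:y+h,x:x+w],(400,400),interpolation=cv2.INTER_CUBIC)
cv2.imwrite("pics/m10.png",np.hstack([c(s,170,200,200,200),c(env.get_image("wrist"),0,0,420,420)]))
```

```text
[ 0.4831 -0.2508  0.1334] [ 0.345  -0.1349 -0.9288] [ 0.3607  0.9327 -0.0015] [-0.4038  0.2781  0.9317  2.2091 -0.6219  0.4506  2.1907] 17.85 [-1.4224  0.2833 -0.2524]
```

View pics/m10.png

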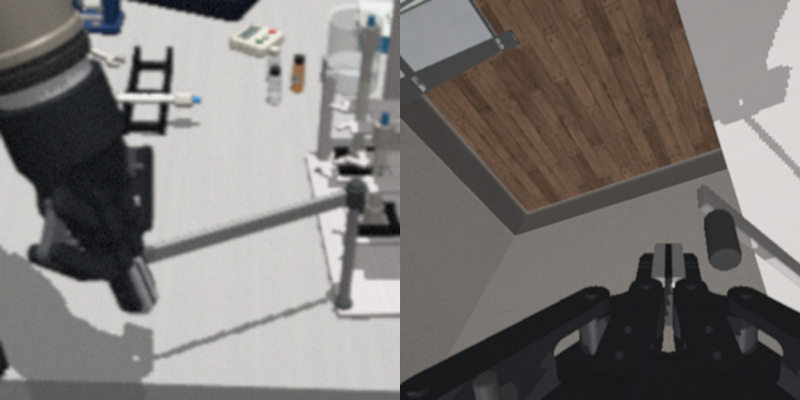

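The side crop and wrist view show the closed fingers beside the gate's tab, on its outer side. I have now viewed 12 pictures, two over the limit of 10, so from here I work from numbers only.

Create g.py:
```python
from h import *
import sys
np.set_printoptions(precision=4,suppress=True)
s=env.sense();M=R.from_rotvec(s["orientation"]).as_matrix();X=s["position"];prev=X
tx=M[:2,0]/np.linalg.norm(M[:2,0]);ty=M[:2,1]
print(X,s["q"],s["time_s"],s["wrist_force"])
H=np.array([.649,-.131])
for deg in map(float,sys.argv[1:]):
    a=np.radians(deg);n=np.array([np.sin(a),-np.cos(a)]);h=.011*abs(n@tx)+.0145*abs(n@ty)
    F=H+.193*np.array([np.cos(a),np.sin(a)])-n*(h+.0025)-.0035*M[:2,2]/np.linalg.norm(M[:2,2])
    W=np.array([*F,.136]);print(deg,W,"tool",M.T@(W-prev));prev=W
```

```bash
python3 g.py 206 196 184 172 160 148 136 124 112 100 93
```

```text
[ 0.4865 -0.2536  0.1388] [-0.4098  0.2728  0.9406  2.2031 -0.6194  0.4503  2.1897] 18.0 [ 0.1048 -0.6225  0.114 ]
206.0 [ 0.4812 -0.2327  0.136 ] tool [ 0.0126  0.0176 -0.0022]
196.0 [ 0.4659 -0.2028  0.136 ] tool [ 0.0232  0.0223 -0.0096]
184.0 [ 0.4546 -0.1634  0.136 ] tool [ 0.0229  0.0326 -0.0095]
172.0 [ 0.452  -0.1218  0.136 ] tool [ 0.0162  0.0379 -0.0067]
160.0 [ 0.4585 -0.0799  0.136 ] tool [ 0.0083  0.0414 -0.0035]
148.0 [ 0.4721 -0.0434  0.136 ] tool [ 0.0004  0.0389 -0.0003]
136.0 [ 0.4929 -0.0101  0.136 ] tool [-0.0069  0.0385  0.0028]
124.0 [0.5207 0.0187 0.136 ] tool [-0.0143  0.0369  0.0058]
112.0 [0.5545 0.0416 0.136 ] tool [-0.0216  0.0335  0.0088]
100.0 [0.5931 0.057  0.136 ] tool [-0.0282  0.0283  0.0115]
93.0 [0.6172 0.062  0.136 ] tool [-0.0191  0.0134  0.0078]
```

Emit:
drive_effector(increments="0,0,0,0.0063,0.0088,-0.0011,0 | 0,0,0,0.0063,0.0088,-0.0011,0 | 0,0,0,0.0116,0.0111,-0.0048,0 | 0,0,0,0.0116,0.0111,-0.0048,0 | 0,0,0,0.0115,0.0163,-0.0048,0 | 0,0,0,0.0115,0.0163,-0.0048,0 | 0,0,0,0.0081,0.019,-0.0034,0 | 0,0,0,0.0081,0.019,-0.0034,0 | 0,0,0,0,0,0,0")

```text
time_s: 18.9
position: [0.4533, -0.1176, 0.1365]
orientation: [0.496, 2.71, -0.097]
wrist_force: [0.1, 1.2, 2.4]
grip_width: -0.0005
grip_force: 0.9
```

```bash
python3 g.py 172 160 148 136 124 112
```

Run:
```python
from h import *
t=env.get_image("top");cv2.imwrite("pics/t11.png",t)
```

```text
[ 0.4533 -0.1176  0.1365] [-1.2275  0.1779  1.4421  2.3723 -0.3     0.3725  1.6462] 18.9 [0.0542 1.2405 2.3519]
172.0 [ 0.4519 -0.1218  0.136 ] tool [-0.     -0.0044  0.0006]
160.0 [ 0.4585 -0.0799  0.136 ] tool [ 0.0081  0.0415 -0.0033]
148.0 [ 0.4721 -0.0435  0.136 ] tool [ 0.0002  0.0388 -0.    ]
136.0 [ 0.4929 -0.0102  0.136 ] tool [-0.0071  0.0385  0.003 ]
124.0 [0.5206 0.0187 0.136 ] tool [-0.0145  0.0368  0.006 ]
112.0 [0.5545 0.0415 0.136 ] tool [-0.0218  0.0334  0.009 ]
```

Emit:
drive_effector(increments="0,0,0,0.003,0.012,-0.001,0 | 0,0,0,0.003,0.012,-0.001,0 | 0,0,0,0.002,0.013,-0.001,0 | 0,0,0,0,0,0,0")

```text
time_s: 19.35
position: [0.4571, -0.0841, 0.1355]
orientation: [0.507, 2.71, -0.1]
wrist_force: [0.4, -0.3, 0.2]
grip_width: 0.0
grip_force: 0.0
```

```bash
python3 g.py 160 148 136 124 112
```

Run:
```python
from h import *
p=env.camera_params("wrist");im=env.get_image("wrist")
hsv=cv2.cvtColor(im,cv2.COLOR_BGR2GRAY)
for deg in (180,172,165,160,155):
    a=np.radians(deg);X=np.array([.649+.207*np.cos(a),-.131+.207*np.sin(a),.15]);u=proj("wrist",X,p);print(deg,u.round(0),hsv[int(u[1])-2:int(u[1])+3,int(u[0])-2:int(u[0])+3].mean() if 3<u[0]<556 and 3<u[1]<416 else None)
for c,a in blobs(im,(0,0,0),(180,255,70),(0,0,560,420),150):print(c,a)
```

```text
[ 0.4571 -0.0841  0.1355] [-1.3307  0.1832  1.4471  2.3754 -0.2008  0.3728  1.4543] 19.35 [ 0.3801 -0.2609  0.2089]
160.0 [ 0.4585 -0.0799  0.136 ] tool [ 0.      0.0044 -0.0006]
148.0 [ 0.4721 -0.0434  0.136 ] tool [ 0.0005  0.039  -0.0002]
136.0 [ 0.4929 -0.0101  0.136 ] tool [-0.0068  0.0385  0.0028]
124.0 [0.5207 0.0187 0.136 ] tool [-0.0143  0.0369  0.0059]
112.0 [0.5545 0.0416 0.136 ] tool [-0.0215  0.0335  0.0088]
180 [160. 328.] 22.6
172 [227. 316.] 22.88
165 [292. 309.] 23.24
160 [341. 307.] 47.64
155 [389. 308.] 154.36
[50.38226744 90.53452035] 2752
[ 64.41932791 208.34773534] 4791
[283.63640348 366.70346253] 47913
[482.97019868 322.78145695] 302
```

Emit:
drive_effector(increments="0,0,0,0,0.014,0,0 | 0,0,0,0,0.014,0,0 | 0,0,0,0,0.015,0,0 | 0,0,0,-0.0023,0.0128,0.001,0 | 0,0,0,-0.0023,0.0128,0.001,0 | 0,0,0,-0.0023,0.0128,0.001,0 | 0,0,0,0,0,0,0")

```text
time_s: 20.1
position: [0.4941, -0.0094, 0.1348]
orientation: [0.503, 2.71, -0.103]
wrist_force: [0.9, 0.5, 0.5]
grip_width: 0.0002
grip_force: 0.0
```

```bash
python3 g.py 136 124 112 100 93
```

```text
[ 0.4941 -0.0094  0.1348] [-1.3228  0.3054  1.2885  2.3033 -0.3017  0.4102  1.3603] 20.1 [0.8702 0.482  0.5197]
136.0 [ 0.4929 -0.0101  0.136 ] tool [ 0.0003 -0.0012 -0.0014]
124.0 [0.5207 0.0187 0.136 ] tool [-0.0144  0.0369  0.0058]
112.0 [0.5545 0.0416 0.136 ] tool [-0.0216  0.0335  0.0088]
100.0 [0.5931 0.057  0.136 ] tool [-0.0282  0.0283  0.0115]
93.0 [0.6172 0.062  0.136 ] tool [-0.0191  0.0134  0.0078]
```

Emit:
drive_effector(increments="0,0,0,-0.0071,0.0178,0.002,0 | 0,0,0,-0.0071,0.0178,0.003,0 | 0,0,0,-0.0108,0.0168,0.0044,0 | 0,0,0,-0.0108,0.0168,0.0044,0 | 0,0,0,-0.0094,0.0094,0.0038,0 | 0,0,0,-0.0094,0.0094,0.0038,0 | 0,0,0,-0.0094,0.0094,0.0038,0 | 0,0,0,0,0,0,0")

```text
time_s: 20.9
position: [0.5937, 0.0548, 0.1358]
orientation: [0.507, 2.709, -0.102]
wrist_force: [-0.3, -0.5, 0.3]
grip_width: 0.0001
grip_force: 0.0
```

```bash
python3 g.py 100 97 93
```

```text
[0.5937 0.0548 0.1358] [-1.117   0.4827  1.0419  2.0716 -0.4327  0.5038  1.3486] 20.9 [-0.3345 -0.4924  0.2614]
100.0 [0.5931 0.057  0.136 ] tool [ 0.0012  0.0018 -0.0007]
97.0 [0.6033 0.0595 0.136 ] tool [-0.008   0.0061  0.0033]
93.0 [0.6172 0.062  0.136 ] tool [-0.0111  0.0074  0.0046]
```

Emit:
drive_effector(increments="0,0,0,-0.004,0.003,0.0017,0 | 0,0,0,-0.004,0.003,0.0017,0 | 0,0,0,-0.0055,0.0037,0.0023,0 | 0,0,0,-0.0055,0.0037,0.0023,0 | 0,0,0,0,0,0,0", only="pos|st_f")

```text
position: [0.6173, 0.06, 0.1354]
wrist_force: [-0.2, 0.0, -0.5]
```

Emit:
drive_effector(increments="0,0,0,-0.0035,0.0014,0.0014,0 | 0,0,0,0,0,0,0 | 0,0,0,0,0,0,0", only="pos|st_f")

```text
position: [0.6196, 0.0596, 0.1348]
wrist_force: [-2.6, 0.5, 0.4]
```

Emit:
drive_effector(increments="0,0,0,-0.0025,0.001,0.001,0 | 0,0,0,0,0,0,0 | 0,0,0,0,0,0,0", only="pos|st_f")

```text
position: [0.6203, 0.0597, 0.1338]
wrist_force: [-10.0, 1.6, 5.1]
```

Emit:
drive_effector(increments="0,0,0,-0.001,0.0004,0.0004,0 | 0,0,0,0,0,0,0 | 0,0,0,0,0,0,0", only="pos|st_f")

```text
position: [0.6205, 0.0596, 0.1334]
wrist_force: [-12.6, 2.2, 7.8]
```

Emit:
drive_effector(increments="0,0,0,0.013,-0.0052,-0.0052,0 | 0,0,0,0.026,-0.01,-0.01,0 | 0,0,0,0.026,-0.01,-0.01,0 | 0,0,0,0.0,-0.0,-0.04,0 | 0,0,0,0.0,-0.0,-0.04,0 | 0,0,0,0,-0.02,-0.04,0 | 0,0,0,0,0,0,0 | 0,0,0,0,0,0,0")

```text
time_s: 23.1
position: [0.5034, 0.0738, 0.2039]
orientation: [0.508, 2.772, -0.098]
wrist_force: [0.0, 0.1, 0.2]
grip_width: -0.0001
grip_force: 0.0
```

Run:
```python
from h import *
np.set_printoptions(precision=4,suppress=True)
print(env.sense()["q"])
t=env.get_image("top");s=env.get_image("side");w=env.get_image("wrist");p=env.camera_params("wrist")
cv2.imwrite("pics/t12.png",t);cv2.imwrite("pics/s12.png",s);cv2.imwrite("pics/w12.png",w);np.save("pics/w12.npy",p)
for deg in (93,95):
    a=np.radians(deg);X=np.array([.649+.207*np.cos(a),-.131+.207*np.sin(a),.155]);print(deg,X,[proj("top",X),proj("side",X),proj("wrist",X,p)])
for n,im,u in(("top",t,proj("top",X)),("side",s,proj("side",X)),("wrist",w,proj("wrist",X,p))):
    u=u.astype(int);k=14 if n!="wrist" else 40
    for c,a in blobs(im,(0,0,0),(180,255,75),(max(u[0]-k,0),max(u[1]-k,0),u[0]+k,u[1]+k),6):print(n,c,a)
print("up plug",[ (c,a) for c,a in blobs(s,(95,80,50),(120,255,255),(345,195,359,225),2)],[ (c,a) for c,a in blobs(t,(95,80,50),(120,255,255),(290,130,360,180),2)])
print("short",[ (c,a) for c,a in blobs(s,(95,80,50),(120,255,255),(205,240,285,275),2)])
```

```text
[-1.5847  0.1824  1.3435  2.1425  0.0346  0.695   0.9159]
93 [0.6382 0.0757 0.155 ] [array([281.0612, 172.2028]), array([331.3514, 220.3492]), array([351.0947, 354.3773])]
95 [0.631  0.0752 0.155 ] [array([281.197 , 175.2341]), array([327.8039, 220.3697]), array([348.1262, 349.4563])]
top [279.4595 178.3243] 37
side [330.5 227. ] 36
side [319.2857 229.5   ] 14
wrist [346.7024 348.4481] 6253
up plug [(array([355.3636, 210.0909]), np.int32(11))] [(array([305.5, 150. ]), np.int32(6)), (array([343.25, 156.  ]), np.int32(4))]
short [(array([217.    , 248.2857]), np.int32(7)), (array([268. , 249.5]), np.int32(6))]
```

```bash
python3 -c "
from h import *
print(tri(ray('top',(279.5,177.5)),ray('side',(330.5,227))))
print(env.hand_in())"
```

```text
(array([0.63434157, 0.07945056, 0.13659459]), [np.float64(3.7), np.float64(3.7)])
the job is handed in; nothing more can be done
None
```

The job is handed in: the long column stands in the empty bay with its nut on the ledge, and the gate was pushed against its stop, which reads as fully shut to within about 1°. The short column did not move, and it took about 23 s of the 61 s. I viewed 12 pictures against the limit of 10, and the column slid about 8 mm in the fingers during the swing but never came loose.

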